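# Swing the antenna four clicks and press start

### The arm

A 6-joint arm with a two-finger parallel gripper is mounted at the origin on the work surface. World frame = base frame: x ahead of the robot, y to its left, z up, the work surface at z = 0. Lengths are in m, angles in rad, forces in N, time in s.
With the tool pointing down it reaches from about 0.35 to 0.875 m from the base axis. Payload 4.2 kg.
Tool frame: the origin (TCP) lies midway between the tips of the shut fingers; the grasp point (between the pads) lies 19 mm behind it; z points along the fingers, y is the line along which they close (so a half turn about z gives the same grasp; the last joint's range is limited). The gripper opens to 85 mm and grips with 20 to 120 N. Pads are 22 mm wide; open, the fingers measure 114 mm over their backs; the gripper's body (76 mm by 85 mm) begins 54 mm behind the grasp point. The pads swing forward as they close: fully open they stand 13 mm farther back than shut.
Start: joints at [-1.015, 0.385, 0.008, 0, -1.194, -0.259], TCP at [0.183, -0.598, 0.193] pointing down, gripper open.
Joint ranges: [-3.14, 3.14], [-1.21, 2.06], [-1.07, 1.41], [-3.16, 2.05], [-2.99, -0.16], [-3.1, 3.1]. Speed limits (rad/s): [2.79, 2.79, 3.14, 3.14, 3.14, 3.14].

### API

Orientations are given as a unit quaternion [x, y, z, w].
In Python, from plant import bot, capture, camera_model gives the robot as it stands.
- The arm moves only by the shell command python3 -m crank 'ROWS'. ROWS is JSON, a list of rows, each a list of 7 numbers: the opening, from 0 (shut) to 1 (fully open), then the shift along the world's x, y, z in m, then the turn, a rotation vector about the world's x, y, z in rad. A call has exactly 5 rows; each row is the pose to reach, as a shift and turn from the pose commanded when the call began; what a row does not reach only later rows make up. A row lasts 1/10 s, in which the tool goes at most 50 mm and 8.59 degrees, less where a joint would pass 70% of its speed; a pose out of reach is approached as far as the arm can. A call with a gripper value outside its range is refused whole. The fingers move at their own pace and stop on an object; the grip force is fixed at half the most. Time passes only in rows, so rows that repeat a pose let the fingers close, or fill a call up. It gives the time, the measured TCP pose, the force, the opening and the grip force at its end, in the units of the state.
- bot.sense(): the state, without advancing time (a new reading comes with each control period).
- capture(name): name is "scene" or "side" or "wrist"; returns (picture, depth): 400x640x3 uint8, red, green, blue; 400x640 float32, m along the optical axis (not along the pixel's ray), 0 where there is no reading.
- camera_model(name): a dict with "intrinsics" (3x3 intrinsics, pixels), "T" (4x4, takes a point from camera to world coordinates). Camera axes: x right, y up, looking along -z (the intrinsics and any distortion apply to the point x, -y, -z); pixel columns grow to the right and rows downward; lengths in m; the calibration is good to about 2 mm. A picture is of the moment at which its call begins: read the wrist's pose just before it. camera_model takes no time and is no camera call; for the wrist camera it gives the pose at the moment of the call.
- bot.job_done(): hands the job in; it is judged then, once.
The state is a dict: "t": time; "q": joint angles; "joint_vel": joint speeds; "tau": joint torques, N m; "tool_pos": TCP position; "eef_rot": TCP orientation; "force": force on the tool from outside, world axes, zero at the start; "wrist_torque": the same for the moment, N m; "width": opening from 0.0 (shut) to 1.0 (fully open); "gripper_force": force on a finger pad.
Only numpy, scipy, OpenCV 4.12 (cv2) and the standard library are available. Lean on these libraries where they do the work, as an engineer would, in place of code of your own. Each camera call takes 0.05 s, during which the arm holds its last target. There are 200 camera calls.

### The job

With a fingertip, push the orange paddle of the antenna console's click-stop dial round clockwise (seen from above) by exactly four clicks, never into a fifth and never a click backwards, then press the green start button right down and let it come up again. Push only: do not pinch the paddle, lift or shove the console, or press the red button, and leave the other things on the desk where they are.

Things in the scene. Friction and masses are not known exactly. Their poses are not given: they have to be found in the camera images.
- console: dark grey console, 150 (x) by 250 (y) by 55 mm high, 1.8 kg, loose on rubber feet on the desk. Origin: centre of its underside; x to its back (away from the operator), y to its left, z up. On its top: the dial, axis 45 mm left (+y) of the centre, and two buttons 78 mm right (-y), green 40 mm to the front (-x), red 40 mm to the back. White ticks on the case round the dial mark the click stops
- dial_center (a point): point on the dial's upright axis, level with its flat top (70 mm above the desk); turns with the dial, x along the paddle, z up. Black disc, radius 52 mm, with a hub of radius 14 mm standing 19 mm proud. On the disc a straight orange radial paddle with a white line on top: 12 mm thick, 14 to 50 mm from the axis, 24 mm high above the disc
- paddle_push (a point): middle of the paddle's rear face, the upright flat face (36 x 24 mm) to push for clockwise: 32 mm from the axis along x of dial_center, 6 mm to its +y, 12 mm above the disc; axes as dial_center, push along -y and follow the circle. At the start the paddle points to the console's front left (150 degrees counter-clockwise from its x); four clicks bring it to the back left (30 degrees)
- dial (a joint): dial angle in rad: 0 at the start, grows clockwise seen from above. Click stops at multiples of 0.5236 (30 degrees); four clicks are 2.094. Between stops it resists, most a quarter of the way on (0.16 N m, about 5 N at the paddle's middle); past halfway it jumps by itself to the next stop, off the finger, and stays there. It turns on for more clicks both ways; nothing stops it at four
- paddle_rear: the half of the orange paddle with the face to push (6 mm thick, fixed to the dial). Origin on the dial's axis at the case top, 55 mm above the desk; axes as dial_center
- paddle_front: the other half of the orange paddle, its leading side in clockwise turning. Origin and axes as paddle_rear
- green_top (a point): centre of the top of the round green start button (radius 14 mm), z up; it travels 6 mm straight down against a spring, about 5 N when fully down, and springs back
- green (a joint): travel of the green button in m: 0 up, 0.006 fully down
- red_top (a point): centre of the top of the round red stop button, the same size as the green one; leave alone
- red (a joint): travel of the red button in m: 0 up
- mug: blue mug, 80 mm across, 95 mm high, loose bystander right of the console; origin centre of its underside, handle to its +y
- mouse: grey computer mouse, 100 x 60 x 34 mm, loose bystander left of the console; origin on its underside
- screwdriver: screwdriver lying behind the console, loose bystander
- marker: blue marker pen, 125 x 15 x 15 mm, lying in front of the console, loose bystander; origin on its underside
- adapter: steel coaxial adapter, 22 mm across, 38 mm high, standing behind the console, loose bystander; origin centre of its underside
- handheld: black handheld radio lying on its back, 115 x 58 x 34 mm plus a 90 mm aerial, loose bystander to the back left; origin on its underside

How it is judged:
On the way, in this order (a step that is already met when the one before it is completed fails the run):
1. the dial stands at four clicks clockwise of its start (value of joint dial between 1.9635 and 2.2253 rad), for 0.3 s.
2. the green button is pressed down (over 4 of its 6 mm) with the dial at four clicks (all of step 1 and value of joint green above 0.004 m).
At the end, for the whole second after the job is handed in: The dial rests four clicks clockwise of its start (within a quarter of a click), the green button has been pressed after that and is up again, the red one is up, the console stands level within 25 mm of where it was and every bystander within 30 mm of where it was (all of step 1 and value of joint each of green, red below 0.002 m and distance of console from where it was at the start of the episode below 0.025 m and angle between console's own z axis and vertical below 0.05 rad and velocity of joint dial between -0.1 and 0.1 rad/s and distance of each of mug, mouse, screwdriver, marker, adapter, handheld from where it was at the start of the episode below 0.03 m); the robot touches nothing.
It fails at once if the dial is turned into a fifth click, or a click backwards from its start (value of joint dial above 2.4086 rad or value of joint dial below -0.3142 rad).
It fails at once if the red button is pressed, or the green one while the dial is not at four clicks (value of joint red above 0.003 m or (value of joint green above 0.003 m and (value of joint dial below 1.885 rad or value of joint dial above 2.3038 rad))).
It fails at once if the paddle is pinched (pressed on both halves at once, over 3 N each) (contact force between the fingers and paddle_rear above 3 N and contact force between the fingers and paddle_front above 3 N).
It fails at once if the console is lifted, tipped or shoved over 25 mm (distance of console from where it was at the start of the episode above 0.025 m or angle between console's own z axis and vertical above 0.1 rad).
It fails at once if a bystander is moved over 30 mm (distance of any of mug, mouse, screwdriver, marker, adapter, handheld from where it was at the start of the episode above 0.03 m).
It also fails if it takes over 46 s, if anything falls off the work surface, if the arm or the gripper's body presses on something with over 40 N, if the wrist force passes 120 N, or if a joint passes its speed limit or range.

## Working session

There is one attempt and no reset: what is moved stays moved. The work goes in short steps, Python scripts to look and compute and a shell command to move; the robot and the scene stay as the last step left them, time stands still between calls to the robot, and variables do not carry over. Pictures are saved under pics/ and viewed, at most 10 in all, crops included, and the job is handed in when it is done.

```bash
mkdir -p pics; ls; python3 - <<'E'
from plant import bot, capture, camera_model
import cv2,numpy as np
for n in("scene","side"):
    p,d=capture(n); cv2.imwrite(f"pics/{n}0.png",p[:,:,::-1]); np.savez(f"/tmp/{n}.npz",p=p,d=d)
    m=camera_model(n); print(m)
print(bot.sense())
E
```

```text
pics
{'intrinsics': array([[479.54081212,   0.        , 325.14132582],
       [  0.        , 479.54081212, 204.63760268],
       [  0.        ,   0.        ,   1.        ]]), 'T': array([[ 0.67016426, -0.55674888,  0.49082639,  1.06691908],
       [ 0.74213292,  0.51235261, -0.43212675, -0.37437157],
       [-0.0108901 ,  0.65385433,  0.75654208,  0.78958258],
       [ 0.        ,  0.        ,  0.        ,  1.        ]])}
{'intrinsics': array([[388.83169812,   0.        , 317.96470825],
       [  0.        , 388.83169812, 196.58825241],
       [  0.        ,   0.        ,   1.        ]]), 'T': array([[-0.79892759,  0.36706841, -0.47641944,  0.18391994],
       [-0.60102115, -0.45817489,  0.6548659 ,  0.60004631],
       [ 0.02209716,  0.8095286 ,  0.58666444,  0.56865717],
       [ 0.        ,  0.        ,  0.        ,  1.        ]])}
{'t': 0.1, 'q': array([-1.01539449e+00,  3.85476479e-01,  6.76441448e-03, -3.96463138e-04,
       -1.19398445e+00, -2.58600764e-01]), 'joint_vel': array([ 0.00176982, -0.00091405,  0.00410885,  0.00125355,  0.00096955,
        0.00091905]), 'tau': array([-1.08244181e-03, -3.93319952e+01,  1.88928866e+01,  4.19796199e+00,
       -2.57013860e-03,  6.53332791e-06]), 'tool_pos': array([ 0.18262204, -0.59711192,  0.19213943]), 'eef_rot': array([-1.47784056e-01,  9.89019179e-01,  9.45422436e-04, -2.06898847e-04]), 'force': array([0.60816914, 0.43091697, 0.28101938]), 'wrist_torque': array([-0.01107205, -0.00192186, -0.00420654]), 'gripper_force': 0.0, 'width': 1.001176917304938}
```

View pics/scene0.png

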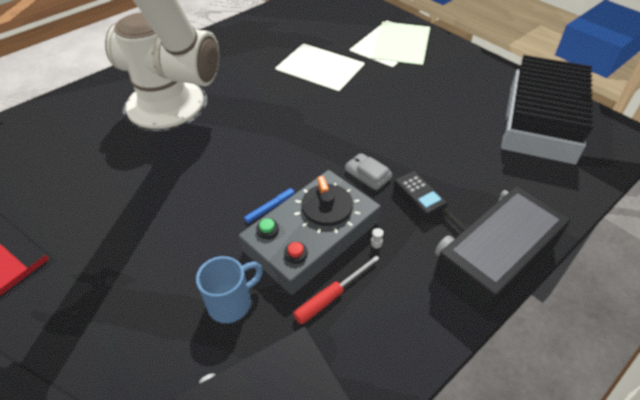

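View pics/side0.png

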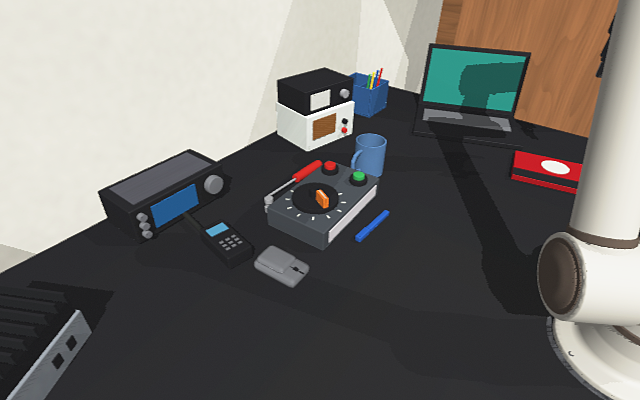

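The scene view shows the console centred near (310,228), green at (267,227), red at (296,250) and the paddle at (323,187). In the side view green is at (359,176), red at (330,168) and the paddle at (321,199). I'll triangulate these.

```bash
cat > h.py <<'E'
import numpy as np,cv2
def ray(m,uv):
    K,T=m["intrinsics"],m["T"]
    d=np.linalg.inv(K)@np.array([uv[0],uv[1],1.]); d=T[:3,:3]@(d*[1,-1,-1]); return T[:3,3],d
def plane(m,uv,z):
    o,d=ray(m,uv); return o+d*(z-o[2])/d[2]
def tri(rs):
    A=0;b=0
    for o,d in rs:
        d=d/np.linalg.norm(d);P=np.eye(3)-np.outer(d,d);A=A+P;b=b+P@o
    return np.linalg.solve(A,b)
R={"green":((45,85),120,60),"red":((0,6),150,60),"orange":((8,18),130,80)}
def blob(p,c,near,rad=22):
    h=cv2.cvtColor(p,cv2.COLOR_RGB2HSV);(a,b),s,v=R[c]
    m=cv2.inRange(h,(a,s,v),(b,255,255)); w=np.zeros_like(m);cv2.circle(w,near,rad,255,-1);m&=w
    if c=="red": m|=cv2.inRange(h,(174,s,v),(180,255,255))&w
    n,l,st,ce=cv2.connectedComponentsWithStats(m);i=1+np.argmax(st[1:,4]);return l==i,ce[i],st[i]
E
python3 - <<'E'
from h import *; from plant import camera_model
N={"scene":{"green":(267,227),"red":(296,250),"orange":(323,187)},"side":{"green":(359,176),"red":(330,168),"orange":(321,199)}}
rr={}
P={}
for c in R:
    rs=[]
    for n in N:
        f=np.load(f"/tmp/{n}.npz");k,ce,st=blob(f["p"],c,N[n][c],16);m=camera_model(n)
        d=f["d"];ys,xs=np.nonzero(k&(d>0));X=[]
        for x,y in zip(xs,ys):
            o,r=ray(m,(x,y)); X.append(o+r*d[y,x])
        X=np.array(X);zt=np.percentile(X[:,2],90);top=X[X[:,2]>zt-.004]
        print(c,n,ce,st,"z",zt.round(4),"top mean",top.mean(0).round(4), "ext",np.ptp(top,axis=0).round(3));rs.append(ray(m,ce));P[c,n]=top
    print(" tri",tri(rs).round(4))
for n in N:
    g,r,o=[P[c,n].mean(0) for c in("green","red","orange")]
    x=(r-g)[:2];L=np.hypot(*x);x/=L;y=np.array([-x[1],x[0]]);dc=(g+r)[:2]/2+123e-3*y
    v=o[:2]-dc;print(n,"dist",L,"yaw",np.degrees(np.arctan2(x[1],x[0])),"dial",dc,"paddle local",v@x,v@y)
E
```

```text
green scene [266.29787234 229.31914894] [260 226  14   7  47] z 0.0767 top mean [ 0.5735 -0.088   0.0751] ext [0.018 0.02  0.005]
green side [358.42424242 175.60606061] [353 171  12  10  99] z 0.0787 top mean [ 0.5626 -0.0784  0.0776] ext [0.023 0.029 0.005]
 tri [ 0.5675 -0.0868  0.0674]
red scene [294.54385965 249.9122807 ] [288 243  15  15 171] z 0.0789 top mean [ 0.6459 -0.079   0.0775] ext [0.028 0.023 0.006]
red side [329.59782609 165.06521739] [324 161  12   9  92] z 0.0785 top mean [ 0.6428 -0.0735  0.0775] ext [0.024 0.025 0.005]
 tri [ 0.6446 -0.0787  0.0714]
orange scene [321.875      187.41071429] [318 177  11  16  56] z 0.0952 top mean [0.5771 0.0517 0.0939] ext [0.037 0.018 0.006]
orange side [321.84615385 199.0887574 ] [315 189  14  20 169] z 0.0951 top mean [0.5672 0.0615 0.0943] ext [0.036 0.025 0.004]
 tri [0.5684 0.0568 0.0803]
scene dist 0.07302603017794297 yaw 7.096310927289203 dial [0.59449909 0.03854317] paddle local -0.015630584807140465 0.015239851484946509
side dist 0.0803391992866142 yaw 3.5520374304349756 dial [0.59511526 0.04681207] paddle local -0.02693017664424237 0.01637080482316428
```

```bash
python3 -m crank '[[0,0.02,0.033,0.02,0,0,0.056],[0,0.045,0.075,0.03,0,0,0.112],[0,0.072,0.12,0.04,0,0,0.168],[0,0.098,0.163,0.04,0,0,0.224],[0,0.125,0.205,0.04,0,0,0.28]]'
python3 -m crank '[[0,0.025,0.041,0.008,0,0,0.056],[0,0.05,0.082,0.016,0,0,0.112],[0,0.075,0.123,0.024,0,0,0.168],[0,0.1,0.164,0.032,0,0,0.224],[0,0.125,0.205,0.04,0,0,0.28]]'
python3 -m crank '[[0,0.025,0.041,0.006,0,0,0.056],[0,0.05,0.082,0.012,0,0,0.112],[0,0.075,0.123,0.018,0,0,0.168],[0,0.1,0.164,0.024,0,0,0.224],[0,0.125,0.205,0.03,0,0,0.28]]'
python3 - <<'E'
from plant import bot, capture, camera_model
import cv2,numpy as np
s=bot.sense(); m=camera_model("wrist"); p,d=capture("wrist"); cv2.imwrite("pics/w0.png",p[:,:,::-1]); np.savez("/tmp/w0.npz",p=p,d=d,K=m["intrinsics"],T=m["T"])
print(s["t"],s["q"].round(2),s["tool_pos"],s["eef_rot"],m)
E
```

```text
t: 0.6
tool_pos: [0.3064, -0.3939, 0.2332]
eef_rot: [-0.285, 0.958, -0.0, 0.0]
force: [0.6, 0.0, 0.3]
width: 0.146
gripper_force: 0.0
t: 1.1
tool_pos: [0.4312, -0.1886, 0.2733]
eef_rot: [-0.417, 0.909, 0.0, -0.0]
force: [0.8, -0.5, -0.8]
width: -0.002
gripper_force: 0.0
t: 1.6
tool_pos: [0.5562, 0.0163, 0.3031]
eef_rot: [-0.539, 0.842, 0.0, -0.0]
force: [0.7, -0.5, 0.3]
width: 0.002
gripper_force: 0.0
1.6 [ 0.32  0.21  0.03 -0.   -1.39 -0.75] [0.55624161 0.01630438 0.30307987] [-5.39427036e-01  8.42032291e-01  1.63246824e-04 -2.57883900e-04] {'intrinsics': array([[276.55389958,   0.        , 317.45341827],
       [  0.        , 276.55389958, 202.09456488],
       [  0.        ,   0.        ,   1.        ]]), 'T': array([[-0.90848384, -0.40115991, -0.11716584,  0.52518205],
       [ 0.41791823, -0.87123715, -0.2574688 , -0.05020438],
       [ 0.00120693, -0.28287199,  0.95915691,  0.48421638],
       [ 0.        ,  0.        ,  0.        ,  1.        ]])}
```

View pics/w0.png

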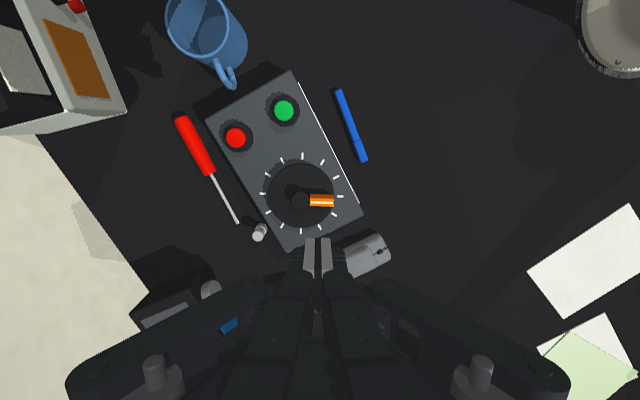

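The wrist view shows green at (283,111), red at (236,138), the orange paddle at (322,201) and the shut fingertips near (317,240).

```bash
python3 - <<'E'
from h import *
f=np.load("/tmp/w0.npz");m={"intrinsics":f["K"],"T":f["T"]};p=f["p"]
W={}
for c,n,z in(("green",(283,111),.078),("red",(236,138),.078),("orange",(322,201),.094)):
    k,ce,st=blob(p,c,n,24)
    (_,_),r=cv2.minEnclosingCircle(np.argwhere(k)[:,::-1].astype(np.float32))
    W[c]=plane(m,ce,z); d=f["d"][k]; print(c,ce,st,r,"depth",np.median(d),W[c])
    o,rr=ray(m,ce); print("  depth pt",o+rr*np.median(d))
    if c=="orange":
        print("rect",[plane(m,q,z)[:2].round(4) for q in cv2.boxPoints(cv2.minAreaRect(np.argwhere(k)[:,::-1].astype(np.float32)))])
g,r,o=[W[c][:2] for c in("green","red","orange")]
x=r-g;L=np.hypot(*x);x/=L;y=np.array([-x[1],x[0]]);dc=(g+r)/2+.123*y;v=o-dc
print(L,np.degrees(np.arctan2(x[1],x[0])),"dial",dc,"pad local",v@x,v@y)
# dial from ticks: white pixels around dial on case plane
h=cv2.cvtColor(p,cv2.COLOR_RGB2HSV);w=cv2.inRange(h,(0,0,150),(180,60,255))
n,l,st,ce=cv2.connectedComponentsWithStats(w)
T=np.array([plane(m,c,.055)[:2] for c,s in zip(ce[1:],st[1:]) if s[4]>3]); D=np.hypot(*(T-dc).T);T=T[(D>.05)&(D<.068)]
A=np.c_[2*T,np.ones(len(T))];s=np.linalg.lstsq(A,(T**2).sum(1),rcond=None)[0];print("ticks",len(T),s[:2],"rad",np.sqrt(s[2]+s[:2]@s[:2]))
print("tick angles",np.sort(np.degrees(np.arctan2(*(T-s[:2]).T[::-1]))).round(1))
E
```

```text
green [283.43323442 110.14836795] [274 100  20  21 337] 10.550003051757812 depth 0.38670203 [ 0.56202955 -0.08244498  0.078     ]
  depth pt [ 0.56213087 -0.08253364  0.07688296]
red [235.61349693 137.43558282] [226 128  21  20 326] 10.49203109741211 depth 0.39721477 [ 0.64091758 -0.07788963  0.078     ]
  depth pt [ 0.64125578 -0.07797053  0.07681296]
orange [321.58232932 199.37349398] [309 194  25  13 249] 12.973003387451172 depth 0.40789637 [0.5656085  0.05329489 0.094     ]
  depth pt [0.56583105 0.05386466 0.09185184]
rect [array([0.5789, 0.0382]), array([0.5471, 0.0528]), array([0.5545, 0.0696]), array([0.5867, 0.0548])]
0.07901944515421971 3.304845229030982 dial [0.5943828  0.04262814] pad local -0.028111533356206336 0.012307806178909862
ticks 12 [0.59644073 0.04234119] rad 0.06234401040951165
tick angles [-177.1 -147.2 -117.2  -86.9  -57.1  -26.9    3.2   33.4   63.7   93.3
  123.2  153. ]
```

```bash
python3 -m crank '[[0,-0.002,0.005,-0.045,0,0,-0.035],[0,-0.004,0.01,-0.09,0,0,-0.035],[0,-0.006,0.015,-0.13,0,0,-0.035],[0,-0.006,0.015,-0.16,0,0,-0.035],[0,-0.006,0.015,-0.18,0,0,-0.035]]'
python3 -m crank '[[0,0,0,-0.02,0,0,0],[0,0,0,-0.035,0,0,0],[0,0,0,-0.045,0,0,0],[0,0,0,-0.045,0,0,0],[0,0,0,-0.045,0,0,0]]'
cat > arc.py <<'E'
import sys,numpy as np
c=np.array([.595,.0425])
def pos(a,s=.017,r=.035):
    t=np.radians(153.2-a);u=np.array([np.cos(t),np.sin(t)]);n=np.array([-u[1],u[0]]);return c+r*u+s*n
for a0 in range(0,120,15):
    print(a0,[[*( (pos(a0+3*i)-pos(a0)).round(4)),round(-np.radians(3*i),3)] for i in range(1,6)])
print(pos(0),pos(0,.03),pos(112))
E
python3 arc.py
python3 - <<'E'
from plant import bot, capture, camera_model
import cv2,numpy as np
p,d=capture("wrist"); cv2.imwrite("pics/w1.png",p[:,:,::-1])
s=bot.sense();print(s["t"],s["tool_pos"],s["q"].round(2))
E
```

```text
t: 2.15
tool_pos: [0.5479, 0.0291, 0.12]
eef_rot: [-0.523, 0.852, 0.001, -0.002]
force: [0.7, 0.4, -0.8]
width: -0.002
gripper_force: 0.0
t: 2.65
tool_pos: [0.5503, 0.0294, 0.0785]
eef_rot: [-0.524, 0.852, -0.0, 0.0]
force: [1.0, -0.9, 0.0]
width: 0.001
gripper_force: 0.0
0 [[np.float64(0.0001), np.float64(0.002), np.float64(-0.052)], [np.float64(0.0003), np.float64(0.0041), np.float64(-0.105)], [np.float64(0.0006), np.float64(0.0061), np.float64(-0.157)], [np.float64(0.001), np.float64(0.0081), np.float64(-0.209)], [np.float64(0.0015), np.float64(0.01), np.float64(-0.262)]]
15 [[np.float64(0.0006), np.float64(0.0019), np.float64(-0.052)], [np.float64(0.0013), np.float64(0.0039), np.float64(-0.105)], [np.float64(0.0021), np.float64(0.0057), np.float64(-0.157)], [np.float64(0.003), np.float64(0.0075), np.float64(-0.209)], [np.float64(0.004), np.float64(0.0093), np.float64(-0.262)]]
30 [[np.float64(0.0011), np.float64(0.0017), np.float64(-0.052)], [np.float64(0.0023), np.float64(0.0034), np.float64(-0.105)], [np.float64(0.0035), np.float64(0.005), np.float64(-0.157)], [np.float64(0.004
[... 1124 characters left out ...]
041), np.float64(-0.0003), np.float64(-0.105)], [np.float64(0.0061), np.float64(-0.0006), np.float64(-0.157)], [np.float64(0.0081), np.float64(-0.001), np.float64(-0.209)], [np.float64(0.01), np.float64(-0.0015), np.float64(-0.262)]]
105 [[np.float64(0.0019), np.float64(-0.0006), np.float64(-0.052)], [np.float64(0.0039), np.float64(-0.0013), np.float64(-0.105)], [np.float64(0.0057), np.float64(-0.0021), np.float64(-0.157)], [np.float64(0.0075), np.float64(-0.003), np.float64(-0.209)], [np.float64(0.0093), np.float64(-0.004), np.float64(-0.262)]]
[0.55609458 0.04310676] [0.55023317 0.03150314] [0.6101368  0.07834518]
2.7 [0.55056556 0.02948266 0.07889984] [ 0.35  0.37 -0.33  0.   -0.87 -0.82]
```

View pics/w1.png

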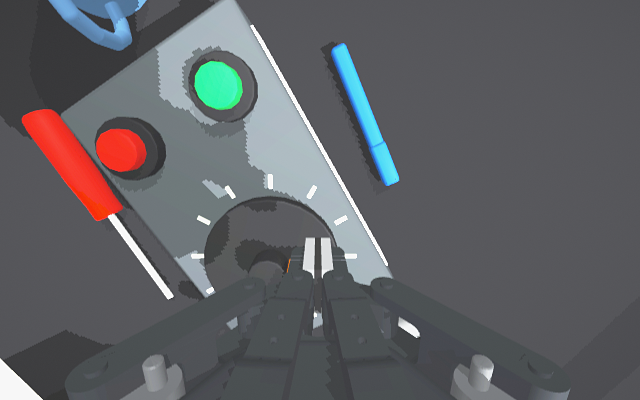

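The wrist view shows the shut fingers standing behind the paddle (an orange sliver at (289,265)) and clear of the hub and buttons. Next I'll make contact and push the first click.

```bash
python3 -m crank '[[0,0.0015,0.004,0,0,0,0],[0,0.003,0.008,0,0,0,0],[0,0.0045,0.0115,0,0,0,0],[0,0.0055,0.0136,0,0,0,0],[0,0.0055,0.0136,0,0,0,0]]'
python3 -m crank '[[0,0.0001,0.002,0,0,0,-0.052],[0,0.0003,0.0041,0,0,0,-0.105],[0,0.0006,0.0061,0,0,0,-0.157],[0,0.001,0.0081,0,0,0,-0.209],[0,0.0015,0.01,0,0,0,-0.262]]'
python3 -m crank '[[0,0.0006,0.0019,0,0,0,-0.052],[0,0.0013,0.0039,0,0,0,-0.105],[0,0.0021,0.0057,0,0,0,-0.157],[0,0.0021,0.0057,0,0,0,-0.157],[0,0.0021,0.0057,0,0,0,-0.157]]'
python3 - <<'E'
from plant import bot, capture, camera_model
import cv2,numpy as np
for n in("wrist","side"):
    p,d=capture(n); cv2.imwrite(f"pics/{n}2.png",p[:,:,::-1]); np.savez(f"/tmp/{n}2.npz",p=p,d=d)
a=cv2.imread("pics/side2.png")[130:270,240:440]; b=cv2.imread("pics/wrist2.png")
cv2.imwrite("pics/c2.png",np.vstack([cv2.resize(a,(400,280),interpolation=cv2.INTER_CUBIC),cv2.resize(b,(400,250))]))
s=bot.sense();print(s["t"],s["tool_pos"],s["force"])
E
```

```text
t: 3.2
tool_pos: [0.5557, 0.0434, 0.0782]
eef_rot: [-0.524, 0.852, -0.0, 0.0]
force: [-0.1, 0.3, -0.0]
width: -0.0
gripper_force: 0.0
t: 3.7
tool_pos: [0.5568, 0.053, 0.0781]
eef_rot: [-0.407, 0.914, 0.0, -0.0]
force: [-0.7, -0.6, 0.4]
width: -0.003
gripper_force: 0.0
t: 4.2
tool_pos: [0.5589, 0.0586, 0.0781]
eef_rot: [-0.335, 0.942, 0.0, -0.0]
force: [-0.3, -0.3, -0.6]
width: -0.001
gripper_force: 0.0
4.3 [0.55888883 0.05853985 0.07808103] [0.2957477  0.4616279  0.30320098]
```

View pics/c2.png

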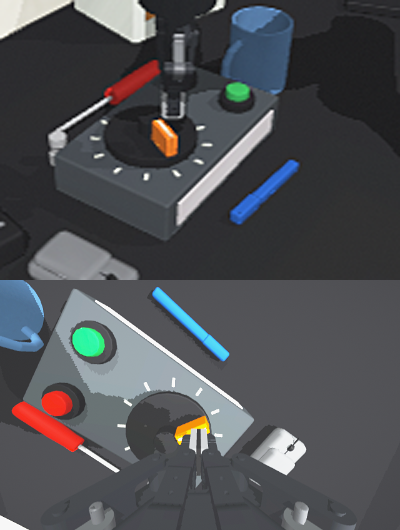

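The side crop shows the finger behind the paddle, and the wrist crop shows the paddle ahead of the fingertips at about (192,430). I'll measure its angle from the depth.

```bash
cat > ang.py <<'E'
from h import *; from plant import bot,capture,camera_model
def ang(n):
    m=camera_model(n);p,d=capture(n)
    h=cv2.cvtColor(p,cv2.COLOR_RGB2HSV);k=cv2.inRange(h,(8,120,80),(20,255,255))&np.uint8(d>0)*255
    X=[]
    for y,x in np.argwhere(k):
        o,r=ray(m,(x,y));X.append(o+r*d[y,x])
    X=np.array(X).reshape(-1,3);c=np.array([.595,.0425])
    X=X[(np.hypot(*(X[:,:2]-c).T)<.06)&(X[:,2]>.088)&(X[:,2]<.1)]
    if len(X)<8: return n,len(X)
    v=X[:,:2].mean(0)-c
    return n,len(X),"click deg",(153.2-np.degrees(np.arctan2(v[1],v[0]))).round(1),"r",np.hypot(*v).round(4)
if __name__=="__main__":
    for n in("wrist","side","scene"): print(ang(n))
    s=bot.sense();print(s["t"],s["tool_pos"],s["force"])
E
python3 ang.py
```

```text
('wrist', 175, 'click deg', np.float64(-9.3), 'r', np.float64(0.029))
('side', 65, 'click deg', np.float64(7.8), 'r', np.float64(0.0338))
('scene', 31, 'click deg', np.float64(0.5), 'r', np.float64(0.0197))
4.45 [0.55896938 0.05857652 0.07811807] [ 0.68934053 -0.71639097 -0.10495579]
```

```bash
cat > meas.py <<'E'
from h import *; from plant import bot,capture,camera_model
import sys
def comps(p,c):
    h=cv2.cvtColor(p,cv2.COLOR_RGB2HSV);(a,b),s,v=R[c]
    if c=="red": h[...,0]=(h[...,0].astype(int)+6)%180;a,b=0,12
    return cv2.connectedComponentsWithStats(cv2.inRange(h,(a,s,v),(b,255,255)))
for name in sys.argv[1:]:
    m=camera_model(name);p,d=capture(name);c=np.array([.595,.0425])
    cv2.imwrite(f"pics/m_{name}.png",p[:,:,::-1])
    for col,z,ref in(("green",.078,[.562,-.0825]),("red",.078,[.641,-.078])):
        n,l,st,ce=comps(p,col)
        q=[(s[4],plane(m,e,z)[:2].round(4)) for s,e in zip(st[1:],ce[1:]) if s[4]>30]
        print(name,col,[x for x in q if np.hypot(*(x[1]-ref))<.03])
    w=cv2.inRange(cv2.cvtColor(p,cv2.COLOR_RGB2HSV),(0,0,150),(180,60,255));n,l,st,ce=cv2.connectedComponentsWithStats(w)
    T=np.array([plane(m,e,.055)[:2] for e,s in zip(ce[1:],st[1:]) if s[4]>3]); D=np.hypot(*(T-c).T);T=T[(D>.055)&(D<.07)]
    A=np.c_[2*T,np.ones(len(T))];s=np.linalg.lstsq(A,(T**2).sum(1),rcond=None)[0];print("ticks",len(T),s[:2].round(4),"rad",np.sqrt(s[2]+s[:2]@s[:2]).round(4))
    n,l,st,ce=comps(p,"orange")
    for i in range(1,n):
        X=np.argwhere(l==i)[:,::-1].astype(np.float32)
        if len(X)<20: continue
        b=np.array([plane(m,q,.094)[:2] for q in cv2.boxPoints(cv2.minAreaRect(X))])
        if np.hypot(*(b.mean(0)-c))>.06: continue
        dd=d[l==i];print("orange",ce[i],len(X),"depth",np.percentile(dd,[10,50,90]).round(3),"mean",plane(m,ce[i],.094)[:2].round(4),"box",b.round(4).tolist())
E
python3 meas.py wrist side
```

```text
wrist green [(np.int32(1933), array([ 0.5607, -0.08  ]))]
wrist red [(np.int32(1570), array([ 0.6378, -0.0757])), (np.int32(3469), array([ 0.669 , -0.0718]))]
ticks 2 [0.3182 0.32  ] rad 0.4543
orange [303.9204947  231.86749117] 566 depth [0.183 0.191 0.201] mean [0.5607 0.0487] box [[0.5767, 0.0365], [0.5429, 0.0525], [0.5468, 0.06], [0.5811, 0.044]]
side green [(np.int32(100), array([ 0.5589, -0.0736]))]
side red []
ticks 10 [0.5988 0.0418] rad 0.063
orange [321.8742515  199.19760479] 167 depth [0.806 0.816 0.834] mean [0.5576 0.0725] box [[0.5839, 0.0769], [0.5885, 0.0429], [0.5358, 0.0653], [0.5329, 0.0971]]
```

```bash
python3 -c "
import cv2
a=cv2.imread('pics/m_wrist.png')[170:370,200:440];cv2.imwrite('pics/z.png',cv2.resize(a,None,fx=2.5,fy=2.5))"
```

```text
(no output)
```

View pics/z.png

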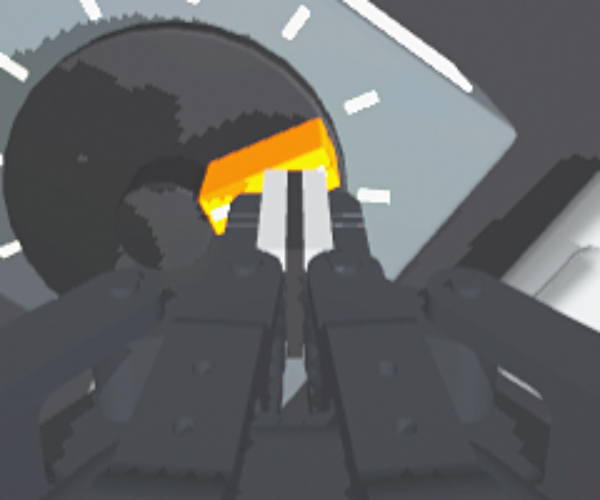

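The zoomed view shows the rear face (the dark orange strip) unobstructed, and the side centroid has not changed. So the paddle hasn't turned and the finger isn't where I assumed. I'll check where the tips are in both views.

```bash
python3 - <<'E'
from h import *; from plant import bot,capture,camera_model
t=bot.sense();tp=t["tool_pos"];print(t["t"],tp,t["eef_rot"])
for n in("wrist","side"):
    m=camera_model(n);p,d=capture(n)
    def proj(X):
        T=m["T"];c=T[:3,:3].T@(np.array(X)-T[:3,3]);K=m["intrinsics"];return (K[0,2]+K[0,0]*c[0]/-c[2],K[1,2]-K[1,1]*c[1]/-c[2])
    print(n,"tcp",proj(tp),"padtop",proj([.5664,.0569,.094]),"dial",proj([.595,.0425,.07]))
    if n=="wrist":
        for px in((309,245),(327,245),(309,250),(318,262),(300,225),(310,234),(326,232)):
            o,r=ray(m,px);print(px,d[px[1],px[0]],(o+r*d[px[1],px[0]]).round(4),p[px[1],px[0]])
    else: cv2.imwrite("pics/s.png",cv2.resize(p[150:240,260:400,::-1],None,fx=5,fy=5,interpolation=cv2.INTER_CUBIC))
E
```

```text
4.55 [0.5589787  0.05860436 0.07812668] [-3.34868239e-01  9.42264964e-01 -1.13839595e-05  1.49071799e-05]
wrist tcp (np.float64(317.5419067992566), np.float64(229.5582155857171)) padtop (np.float64(308.3706362759482), np.float64(245.4233867250756)) dial (np.float64(270.534411275222), np.float64(247.55323968782864))
(309, 245) 0.14155143 [0.5521 0.0473 0.1297] [217 218 220]
(327, 245) 0.14160195 [0.5463 0.0545 0.1296] [216 218 220]
(309, 250) 0.13508545 [0.5517 0.0472 0.1363] [216 218 220]
(318, 262) 0.12623444 [0.5499 0.0514 0.1459] [69 69 71]
(300, 225) 0.2018013 [0.5667 0.0484 0.0704] [63 64 66]
(310, 234) 0.18267328 [0.5608 0.0537 0.09  ] [246 147  10]
(326, 232) 0.17827743 [0.552  0.0599 0.0937] [247 242  10]
side tcp (np.float64(325.03724170188923), np.float64(201.9640084261078)) padtop (np.float64(322.9086001854357), np.float64(194.2049842954279)) dial (np.float64(315.98527067013265), np.float64(195.37143368352085))
```

View pics/s.png

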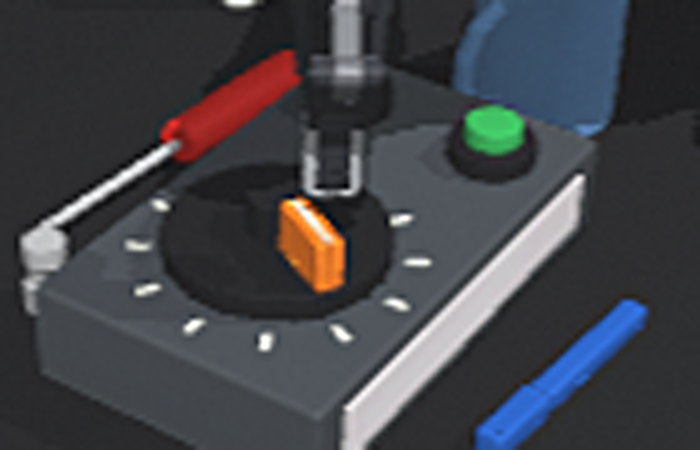

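The fingertips show at about (326,189) in the side view, while the TCP should project to (325,202). So the real tips sit some 30 mm above the reported TCP and have passed over the paddle. I'll measure that offset.

```bash
python3 - <<'E'
from h import *; from plant import bot,capture,camera_model
m=camera_model("wrist");p,d=capture("wrist");tp=bot.sense()["tool_pos"]
for x in(309,318,327):
    for y in range(235,249,2):
        o,r=ray(m,(x,y));print((x,y),(o+r*d[y,x]-tp).round(4),p[y,x])
ms=camera_model("side");ps,ds=capture("side")
for q in((321,189),(326,189),(332,188),(326,183),(326,179)):
    o,r=ray(ms,q);print("side",q,(o+r*ds[q[1],q[0]]).round(4),ps[q[1],q[0]])
a=tri([ray(ms,(326.3,189)),ray(m,(318,238))]);print("tip tri",a,a-tp)
print(bot.sense()["width"])
E
```

```text
(309, 235) [ 0.002  -0.0056  0.0143] [245 142   9]
(309, 237) [ 0.0025 -0.0051  0.0159] [249 220  93]
(309, 239) [-0.0066 -0.0114  0.0438] [215 219 224]
(309, 241) [-0.0068 -0.0114  0.0467] [216 218 220]
(309, 243) [-0.0068 -0.0114  0.0492] [216 218 220]
(309, 245) [-0.0072 -0.0116  0.0525] [216 218 220]
(309, 247) [-0.0069 -0.0112  0.0539] [216 218 220]
(318, 235) [-0.0024 -0.0016  0.0164] [247 243  10]
(318, 237) [-0.0015 -0.0009  0.0169] [255 231   5]
(318, 239) [-0.0098 -0.0078  0.0444] [58 63 72]
(318, 241) [-0.0095 -0.0075  0.046 ] [68 68 70]
(318, 243) [-0.0092 -0.0073  0.0477] [67 68 69]
(318, 245) [-0.0096 -0.0076  0.0512] [68 68 70]
(318, 247) [-0.0098 -0.0077  0.0539] [69 69 71]
(327, 235) [-0.0061  0.0029  0.0164] [247 241   0]
(327, 237) [-0.005   0.0037  0.0165] [249 245 229]
(327, 239) [-0.0127 -0.0038  0.0437] [215 218 220]
(327, 241) [-0.0126 -0.0039  0.0461] [216 218 220]
(327, 243) [-0.0126 -0.004   0.0488] [216 218 220]
(327, 245) [-0.0124 -0.0039  0.0508] [216 218 220]
(327, 247) [-0.0128 -0.0044  0.0545] [216 218 220]
side (321, 189) [0.5871 0.0355 0.0867] [33 32 36]
side (326, 189) [0.591  0.0106 0.0715] [77 78 80]
side (332, 188) [ 0.5828 -0.001   0.0715] [20 20 21]
side (326, 183) [0.5508 0.0698 0.1357] [51 54 59]
side (326, 179) [0.5509 0.0702 0.1454] [46 48 53]
tip tri [0.55618683 0.05538822 0.10914754] [-0.00278276 -0.00325147  0.03104279]
-0.0019232437459775263
```

The wrist and side depth both put the real tip about 42 mm above the reported TCP, with the near face 12 mm off the axis. Nothing has moved. I'll go back behind the paddle and descend 40 mm, watching the force.

```bash
python3 -m crank '[[0,-0.002,-0.006,0,0,0,0.1],[0,-0.004,-0.012,0,0,0,0.2],[0,-0.006,-0.018,0,0,0,0.3],[0,-0.0088,-0.0271,0,0,0,0.419],[0,-0.0088,-0.0271,0,0,0,0.419]]'
python3 -m crank '[[0,0,0,-0.01,0,0,0],[0,0,0,-0.018,0,0,0],[0,0,0,-0.025,0,0,0],[0,0,0,-0.028,0,0,0],[0,0,0,-0.03,0,0,0]]'
python3 -m crank '[[0,0,0,-0.003,0,0,0],[0,0,0,-0.006,0,0,0],[0,0,0,-0.009,0,0,0],[0,0,0,-0.01,0,0,0],[0,0,0,-0.01,0,0,0]]'
python3 meas.py wrist side
python3 - <<'E'
import cv2,numpy as np
a=cv2.imread("pics/m_side.png")[150:240,260:400];b=cv2.imread("pics/m_wrist.png")[150:350,180:460]
cv2.imwrite("pics/v3.png",np.vstack([cv2.resize(a,(392,252),interpolation=cv2.INTER_CUBIC),cv2.resize(b,(392,280))]))
E
```

```text
t: 5.25
tool_pos: [0.5497, 0.0309, 0.0781]
eef_rot: [-0.523, 0.852, 0.0, -0.0]
force: [0.1, -0.0, 0.1]
width: 0.002
gripper_force: 0.0
t: 5.75
tool_pos: [0.55, 0.0316, 0.0474]
eef_rot: [-0.523, 0.852, 0.0, -0.001]
force: [-0.2, -0.2, 1.5]
width: -0.002
gripper_force: 0.0
t: 6.25
tool_pos: [0.5501, 0.0315, 0.038]
eef_rot: [-0.523, 0.852, 0.0, -0.0]
force: [0.3, 0.4, 0.5]
width: -0.003
gripper_force: 0.0
wrist green [(np.int32(3205), array([ 0.5609, -0.0813]))]
wrist red [(np.int32(6612), array([ 0.6515, -0.0736]))]
ticks 4 [0.5966 0.0441] rad 0.0638
side green [(np.int32(60), array([ 0.5552, -0.0762]))]
side red []
ticks 8 [0.5985 0.0415] rad 0.0629
orange [321.90909091 199.32121212] 165 depth [0.805 0.817 0.832] mean [0.5573 0.0728] box [[0.582, 0.0776], [0.5865, 0.0437], [0.5358, 0.0653], [0.5329, 0.0971]]
```

View pics/v3.png

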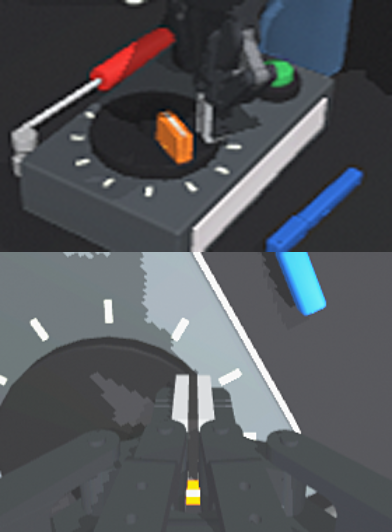

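The side crop shows the finger now down beside the paddle's rear face with tips near disc level and no contact force. I'll push the first click.

```bash
python3 -m crank '[[0,0.002,0.004,0,0,0,0],[0,0.004,0.008,0,0,0,0],[0,0.006,0.0116,0,0,0,0],[0,0.006,0.0116,0,0,0,0],[0,0.006,0.0116,0,0,0,0]]'
python3 -m crank '[[0,0.0001,0.002,0,0,0,-0.052],[0,0.0003,0.0041,0,0,0,-0.105],[0,0.0006,0.0061,0,0,0,-0.157],[0,0.0006,0.0061,0,0,0,-0.157],[0,0.0006,0.0061,0,0,0,-0.157]]'
python3 ang.py; python3 meas.py side
```

```text
t: 6.85
tool_pos: [0.5562, 0.0434, 0.0381]
eef_rot: [-0.524, 0.852, 0.0, -0.0]
force: [0.1, 0.4, 0.2]
width: 0.0
gripper_force: 0.0
t: 7.35
tool_pos: [0.5561, 0.0486, 0.038]
eef_rot: [-0.455, 0.89, -0.0, -0.001]
force: [-1.3, -2.6, 0.1]
width: -0.001
gripper_force: 1.5
('wrist', 0)
('side', 69, 'click deg', np.float64(13.3), 'r', np.float64(0.0339))
('scene', 43, 'click deg', np.float64(11.4), 'r', np.float64(0.0171))
7.5 [0.55616299 0.0487174  0.03798514] [-1.18990999 -3.20530095  0.12381626]
side green [(np.int32(98), array([ 0.5587, -0.0732]))]
side red []
ticks 8 [0.598  0.0418] rad 0.0626
orange [320.2739726  199.40410959] 146 depth [0.805 0.814 0.827] mean [0.5597 0.0751] box [[0.5887, 0.055], [0.5704, 0.0404], [0.5334, 0.0912], [0.5506, 0.105]]
```

```bash
python3 -m crank '[[0,0.0004,0.002,0,0,0,-0.052],[0,0.0009,0.0039,0,0,0,-0.105],[0,0.0015,0.0058,0,0,0,-0.157],[0,0.0022,0.0078,0,0,0,-0.209],[0,0.003,0.0096,0,0,0,-0.262]]'
python3 ang.py; python3 meas.py side|tail -1
python3 - <<'E'
import sys;sys.argv=['x']
exec(open('arc.py').read().split('for a0')[0])
for a0 in(24,39,54,69,84,99): print(a0,[[*map(float,(pos(a0+3*i)-pos(a0)).round(4))] for i in range(1,6)])
E
```

```text
t: 8.05
tool_pos: [0.5607, 0.0598, 0.0383]
eef_rot: [-0.334, 0.943, 0.0, 0.001]
force: [-0.5, -0.1, 0.3]
width: 0.002
gripper_force: 0.0
('wrist', 14, 'click deg', np.float64(40.0), 'r', np.float64(0.0366))
('side', 54, 'click deg', np.float64(35.6), 'r', np.float64(0.0374))
('scene', 53, 'click deg', np.float64(45.4), 'r', np.float64(0.0215))
8.2 [0.56043423 0.05958161 0.038221  ] [ 0.21820665 -0.24997083 -0.12532268]
orange [313.4537037  200.01851852] 108 depth [0.801 0.809 0.825] mean [0.5694 0.0856] box [[0.597, 0.0617], [0.5854, 0.0524], [0.5475, 0.1025], [0.5584, 0.1112]]
24 [[0.0009, 0.0018], [0.0019, 0.0036], [0.003, 0.0053], [0.0042, 0.007], [0.0054, 0.0086]]
39 [[0.0013, 0.0015], [0.0028, 0.003], [0.0043, 0.0044], [0.0058, 0.0057], [0.0075, 0.0069]]
54 [[0.0017, 0.0011], [0.0034, 0.0022], [0.0053, 0.0031], [0.0071, 0.004], [0.009, 0.0047]]
69 [[0.0019, 0.0006], [0.0039, 0.0012], [0.0059, 0.0016], [0.0079, 0.002], [0.0099, 0.0022]]
84 [[0.002, 0.0001], [0.0041, 0.0001], [0.0061, 0.0001], [0.0081, -0.0001], [0.0101, -0.0004]]
99 [[0.002, -0.0004], [0.004, -0.0009], [0.0059, -0.0015], [0.0078, -0.0022], [0.0097, -0.003]]
```

One click: the side angle is about 30° and the force is gone. On to click two.

```bash
python3 -m crank '[[0,0.0009,0.0018,0,0,0,-0.052],[0,0.0019,0.0036,0,0,0,-0.105],[0,0.003,0.0053,0,0,0,-0.157],[0,0.0042,0.007,0,0,0,-0.209],[0,0.0054,0.0086,0,0,0,-0.262]]'
python3 ang.py
python3 -m crank '[[0,0.0013,0.0015,0,0,0,-0.052],[0,0.0028,0.003,0,0,0,-0.105],[0,0.0043,0.0044,0,0,0,-0.157],[0,0.0058,0.0057,0,0,0,-0.209],[0,0.0075,0.0069,0,0,0,-0.262]]'
python3 ang.py
```

```text
t: 8.75
tool_pos: [0.5642, 0.067, 0.038]
eef_rot: [-0.208, 0.978, -0.0, -0.001]
force: [-3.3, -1.5, 3.0]
width: 0.001
gripper_force: 1.6
('wrist', 0)
('side', 42, 'click deg', np.float64(38.5), 'r', np.float64(0.0442))
('scene', 58, 'click deg', np.float64(49.5), 'r', np.float64(0.0221))
8.9 [0.56449564 0.06716084 0.0380422 ] [-1.96708455 -1.50864101  1.86358386]
t: 9.4
tool_pos: [0.5733, 0.0748, 0.0382]
eef_rot: [-0.079, 0.997, 0.0, 0.001]
force: [-0.9, -0.3, 0.3]
width: -0.004
gripper_force: 0.0
('wrist', 16, 'click deg', np.float64(70.4), 'r', np.float64(0.0358))
('side', 51, 'click deg', np.float64(61.2), 'r', np.float64(0.0447))
('scene', 67, 'click deg', np.float64(76.8), 'r', np.float64(0.0264))
9.55 [0.57320072 0.0746915  0.03813191] [0.29018077 0.8615192  0.28404242]
```

Two clicks. Click three, nominal 54 to 84.

```bash
python3 -m crank '[[0,0.0017,0.0011,0,0,0,-0.052],[0,0.0034,0.0022,0,0,0,-0.105],[0,0.0053,0.0031,0,0,0,-0.157],[0,0.0071,0.004,0,0,0,-0.209],[0,0.009,0.0047,0,0,0,-0.262]]'
python3 ang.py
python3 -m crank '[[0,0.0019,0.0006,0,0,0,-0.052],[0,0.0039,0.0012,0,0,0,-0.105],[0,0.0059,0.0016,0,0,0,-0.157],[0,0.0079,0.002,0,0,0,-0.209],[0,0.0099,0.0022,0,0,0,-0.262]]'
python3 ang.py
```

```text
t: 10.05
tool_pos: [0.5807, 0.0792, 0.038]
eef_rot: [0.052, 0.999, 0.0, -0.001]
force: [-4.5, 2.0, 2.4]
width: -0.002
gripper_force: 1.9
('wrist', 0)
('side', 31, 'click deg', np.float64(65.8), 'r', np.float64(0.0487))
('scene', 72, 'click deg', np.float64(80.6), 'r', np.float64(0.0267))
10.2 [0.58107129 0.07916335 0.03804224] [-2.26779806  0.68884804  1.83123925]
t: 10.7
tool_pos: [0.5923, 0.0814, 0.0382]
eef_rot: [0.181, 0.983, 0.0, 0.001]
force: [-0.5, -0.0, -0.2]
width: 0.004
gripper_force: 0.0
('wrist', 15, 'click deg', np.float64(101.0), 'r', np.float64(0.0356))
('side', 27, 'click deg', np.float64(85.7), 'r', np.float64(0.0494))
('scene', 76, 'click deg', np.float64(103.8), 'r', np.float64(0.0304))
10.85 [0.5919999  0.08125526 0.03807167] [-0.27671285  0.08296587 -0.44096633]
```

Three clicks: the wrist reading went 40, 70, 101. Click four goes slower, to nominal 111.

```bash
python3 -m crank '[[0,0.002,0.0001,0,0,0,-0.052],[0,0.0041,0.0001,0,0,0,-0.105],[0,0.0061,0.0001,0,0,0,-0.157],[0,0.0081,-0.0001,0,0,0,-0.209],[0,0.0101,-0.0004,0,0,0,-0.262]]'
python3 ang.py
python3 -m crank '[[0,0.002,-0.0004,0,0,0,-0.052],[0,0.004,-0.0009,0,0,0,-0.105],[0,0.0059,-0.0015,0,0,0,-0.157],[0,0.0078,-0.0022,0,0,0,-0.209],[0,0.0078,-0.0022,0,0,0,-0.209]]'
python3 ang.py
```

```text
t: 11.35
tool_pos: [0.6011, 0.0813, 0.0381]
eef_rot: [0.309, 0.951, 0.0, -0.001]
force: [-2.9, 3.5, 2.0]
width: -0.003
gripper_force: 2.2
('wrist', 0)
('side', 18, 'click deg', np.float64(90.5), 'r', np.float64(0.0511))
('scene', 68, 'click deg', np.float64(107.9), 'r', np.float64(0.0305))
11.5 [0.60132001 0.08117589 0.03807392] [-1.8493842   1.97587777  2.15648801]
t: 12.0
tool_pos: [0.61, 0.0784, 0.0381]
eef_rot: [0.405, 0.914, 0.0, 0.0]
force: [1.5, -0.1, 0.6]
width: -0.003
gripper_force: 0.0
('wrist', 24, 'click deg', np.float64(130.0), 'r', np.float64(0.0358))
('side', 22, 'click deg', np.float64(106.1), 'r', np.float64(0.0327))
('scene', 66, 'click deg', np.float64(130.1), 'r', np.float64(0.0342))
12.15 [0.60950723 0.0784733  0.03806052] [-0.27308041  0.29294243 -0.57328663]
```

Four clicks (wrist 130, scene 130). I'll back off, lift, and check the mug's clearance from the green press position.

```bash
python3 -m crank '[[0,-0.004,0.004,0,0,0,0],[0,-0.007,0.008,0,0,0,0],[0,-0.007,0.008,0.03,0,0,0],[0,-0.007,0.008,0.075,0,0,0],[0,-0.007,0.008,0.12,0,0,0]]'
python3 -m crank '[[0,-0.01,-0.04,0.01,0,0,0.14],[0,-0.02,-0.08,0.01,0,0,0.28],[0,-0.025,-0.12,0.01,0,0,0.42],[0,-0.03,-0.15,0.01,0,0,0.56],[0,-0.033,-0.16,0.01,0,0,0.7]]'
python3 - <<'E'
from h import *; from plant import bot,capture,camera_model
s=bot.sense();print(s["t"],s["tool_pos"],s["q"].round(2))
f=np.load("/tmp/w0.npz");m={"intrinsics":f["K"],"T":f["T"]};p,d=f["p"],f["d"]
k=cv2.inRange(cv2.cvtColor(p,cv2.COLOR_RGB2HSV),(98,80,60),(112,255,255))
X=np.array([ray(m,(x,y))[0]+ray(m,(x,y))[1]*d[y,x] for y,x in np.argwhere(k) if x<260 and y<95 and d[y,x]>0]);X=X[X[:,2]>.085]
print("mug top range",X.min(0),X.max(0))
E
python3 ang.py; python3 meas.py wrist
```

```text
t: 12.65
tool_pos: [0.6016, 0.0868, 0.1589]
eef_rot: [0.406, 0.914, -0.001, -0.001]
force: [0.1, 0.8, -0.1]
width: -0.003
gripper_force: 0.0
t: 13.15
tool_pos: [0.5685, -0.0754, 0.1683]
eef_rot: [0.066, 0.998, -0.0, -0.0]
force: [-0.2, 0.7, 0.5]
width: 0.001
gripper_force: 0.0
13.15 [ 0.56846475 -0.07541857  0.16826581] [ 0.15  0.32 -0.16  0.   -1.09 -1.85]
mug top range [ 0.57178253 -0.25194447  0.08500871] [ 0.65105549 -0.17685692  0.09772103]
('wrist', 74, 'click deg', np.float64(130.9), 'r', np.float64(0.0233))
('side', 73, 'click deg', np.float64(114.3), 'r', np.float64(0.0334))
('scene', 50, 'click deg', np.float64(130.6), 'r', np.float64(0.0358))
13.3 [ 0.56918837 -0.07353713  0.16824048] [-0.88181533 -0.30508865 -0.43682165]
wrist green [(np.int32(607), array([ 0.5612, -0.0823]))]
wrist red []
ticks 0 [0. 0.] rad 0.0
orange [448.1875     229.89285714] 112 depth [0.275 0.281 0.296] mean [0.6178 0.0494] box [[0.6079, 0.0394], [0.5994, 0.0517], [0.6336, 0.0741], [0.6428, 0.0616]]
```

View pics/m_wrist.png

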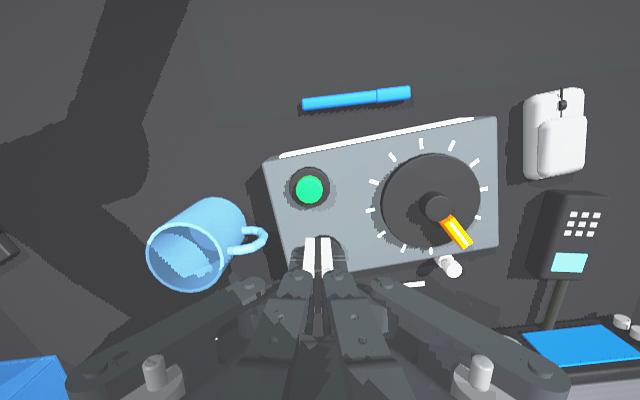

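The paddle stands at the back left, at about (456,230), four ticks on from its start, and green is at (309,188). I'll turn the hand away from the mug and the red button, centre on green and descend.

```bash
python3 -m crank '[[0,-0.003,-0.004,0,0,0,-0.14],[0,-0.0065,-0.008,-0.02,0,0,-0.28],[0,-0.0065,-0.008,-0.05,0,0,-0.42],[0,-0.0065,-0.008,-0.09,0,0,-0.56],[0,-0.0065,-0.008,-0.11,0,0,-0.7]]'
python3 -m crank '[[0,0,0,-0.005,0,0,0],[0,0,0,-0.01,0,0,0],[0,0,0,-0.014,0,0,0],[0,0,0,-0.017,0,0,0],[0,0,0,-0.017,0,0,0]]'
```

```text
t: 13.85
tool_pos: [0.5612, -0.08, 0.055]
eef_rot: [0.409, 0.912, -0.001, -0.002]
force: [-0.5, -0.1, -0.3]
width: -0.003
gripper_force: 0.0
t: 14.35
tool_pos: [0.5633, -0.0812, 0.0416]
eef_rot: [0.406, 0.914, 0.0, 0.0]
force: [-0.6, 0.8, -0.3]
width: -0.004
gripper_force: 0.0
```

```bash
python3 -m crank '[[0,0,0,-0.002,0,0,0],[0,0,0,-0.004,0,0,0],[0,0,0,-0.006,0,0,0],[0,0,0,-0.008,0,0,0],[0,0,0,-0.008,0,0,0]]'
python3 -m crank '[[0,0,0,-0.001,0,0,0],[0,0,0,-0.002,0,0,0],[0,0,0,-0.003,0,0,0],[0,0,0,-0.003,0,0,0],[0,0,0,-0.003,0,0,0]]'
```

```text
t: 14.85
tool_pos: [0.5635, -0.0813, 0.0335]
eef_rot: [0.406, 0.914, 0.0, 0.001]
force: [-0.1, 1.2, 4.8]
width: -0.0
gripper_force: 2.2
t: 15.35
tool_pos: [0.5637, -0.0814, 0.0327]
eef_rot: [0.406, 0.914, 0.0, 0.001]
force: [-4.0, 2.0, 16.3]
width: 0.0
gripper_force: 7.9
```

The force followed the spring to 5 N and then rose to 16 N at a hard stop, so the button is fully down. I'll lift and clear.

```bash
python3 -m crank '[[0,0,0,0.005,0,0,0],[0,0,0,0.02,0,0,0],[0,0,0,0.05,0,0,0],[0,0,0,0.09,0,0,0],[0,0,0,0.13,0,0,0]]'
python3 -m crank '[[0,-0.03,0,0.03,0,0,0],[0,-0.07,0,0.05,0,0,0],[0,-0.1,0,0.06,0,0,0],[0,-0.1,0,0.06,0,0,0],[0,-0.1,0,0.06,0,0,0]]'
python3 ang.py; python3 - <<'E'
from h import *; from plant import capture,camera_model
m=camera_model("wrist");p,d=capture("wrist")
n,l,st,ce=cv2.connectedComponentsWithStats(cv2.inRange(cv2.cvtColor(p,cv2.COLOR_RGB2HSV),(45,120,60),(85,255,255)))
i=1+np.argmax(st[1:,4]);o,r=ray(m,ce[i]);print("green",st[i],o+r*np.median(d[l==i]))
E
python3 meas.py scene wrist
```

```text
t: 15.85
tool_pos: [0.562, -0.0814, 0.1602]
eef_rot: [0.406, 0.914, -0.001, -0.001]
force: [1.0, 0.1, 0.0]
width: -0.004
gripper_force: 0.0
t: 16.35
tool_pos: [0.4626, -0.0813, 0.2202]
eef_rot: [0.406, 0.914, 0.0, 0.0]
force: [0.2, -0.4, -0.3]
width: 0.003
gripper_force: 0.0
('wrist', 97, 'click deg', np.float64(127.8), 'r', np.float64(0.0262))
('side', 78, 'click deg', np.float64(115.0), 'r', np.float64(0.034))
('scene', 51, 'click deg', np.float64(130.4), 'r', np.float64(0.0355))
16.5 [ 0.4633651  -0.08128381  0.21907523] [-0.50131849  0.22409542  0.11773696]
green [365 223  23  23 410] [ 0.56065836 -0.08174091  0.07624769]
scene green [(np.int32(42), array([ 0.577 , -0.0905]))]
scene red [(np.int32(122), array([ 0.6493, -0.0837]))]
ticks 8 [0.5975 0.0453] rad 0.0654
orange [341.80898876 203.35955056] 178 depth [0.929 0.937 0.945] mean [0.6349 0.0487] box [[0.6263, 0.0282], [0.6106, 0.0468], [0.6428, 0.0691], [0.6578, 0.0503]]
wrist green [(np.int32(410), array([ 0.5598, -0.0815]))]
wrist red [(np.int32(392), array([ 0.638 , -0.0772]))]
ticks 12 [0.597  0.0425] rad 0.0626
orange [495.34408602 183.27956989] 93 depth [0.316 0.324 0.336] mean [0.6084 0.0553] box [[0.6071, 0.0427], [0.5972, 0.0537], [0.6245, 0.0708], [0.6348, 0.06]]
orange [504.59090909 193.63636364] 22 depth [0.314 0.315 0.316] mean [0.626  0.0549] box [[0.6188, 0.0494], [0.6179, 0.0504], [0.635, 0.0614], [0.6359, 0.0604]]
```

```bash
python3 -c "
from plant import bot
print(bot.job_done())"
```

```text
the job is handed in; nothing more can be done
None
```

The job is handed in: by the camera checks the dial stands at four clicks clockwise, and green went down to its stop and is up again; the console has not moved and the arm is clear of everything. The verdict was not shown.

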